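Change over the sample cases by their flip lids

ROBOT

A 6-joint arm with a two-finger parallel gripper is mounted at the origin on a cart in front of the work surface, level with it; the furniture and walls round the work are solid. World frame = base frame: x ahead of the robot, y to its left, z up, the work surface at z = 0. Lengths are in mm, angles in rad, forces in N, time in s.
With the tool pointing down it reaches from about 350 to 775 mm from the base axis. Payload 5.5 kg.
Tool frame: the origin (TCP) lies midway between the tips of the shut fingers; the grasp point (between the pads) lies 19 mm behind it (ctrl.grasp_offset is the distance from the TCP to the grasp point, in mm); x points along the fingers, y is the direction in which the jaws open and shut, and the axes are right-handed (so a half turn about x gives the same grasp; the last joint's range is limited). The gripper opens to 85 mm and grips with 20 to 120 N. Pads are 22 mm wide; open, the fingers measure 114 mm over their backs; the gripper's body (76 mm by 85 mm) begins 54 mm behind the grasp point. The pads swing forward as they close: fully open they stand 13 mm farther back than shut.
Start: joints at [-1.277, 0.313, 0.046, 1.304, 0, 1.431], TCP at [241.686, -521.785, 231.323] pointing down, gripper open.
Joint ranges: [-2.76, 2.76], [-0.86, 1.69], [-1.03, 1.26], [-2.2, 2.34], [-1.47, 1.5], [-3.14, 3.14]. Speed limits (rad/s): [2.57, 2.57, 3.14, 3.14, 3.14, 3.14].

INTERFACE

Orientations are given as a unit quaternion [w, x, y, z].
In Python, from workcell import ctrl gives the robot as it stands. Calls block until the motion is done:
- ctrl.move_pose(position, orientation): joint-space move of the TCP to a pose.
- ctrl.servo_line(position, rotation=None, rate=150): straight line of the TCP; rotation=None keeps the orientation; rate is the mean speed in mm/s.
- ctrl.move_j(angles): joint-space move.
- ctrl.gripper_to(opening, grip_force=None): opening from 0.0 (shut) to 1.0 (fully open); grip_force is the grip in N (None keeps the last); returns when the fingers have stopped.
- ctrl.wait(seconds).
- ctrl.solve_ik(position, orientation): joint angles nearest the present ones, or None.
- ctrl.get_image(name): name is "side" or "top"; returns a dict with "color" (420x560x3 uint8, blue, green, red), "vertical_fov" (degrees; the focal length in pixels is half the picture's height over the tangent of half this angle, whatever the lens; pixels are square), "cx", "cy" (the principal point, pixels), "k1" (the pictures are not rectified: a ray, as slopes to the right and down, at radius r is drawn at 1 + k1 r^2 times it, then the intrinsics apply), "origin" and "rotation" of the camera in the world. Camera axes: x right, y up, looking along -z (the intrinsics and any distortion apply to the point x, -y, -z); pixel columns grow to the right and rows downward; lengths in mm; the calibration is good to about 2 mm. A picture is of the moment at which its call begins. There is no depth.
A pose or a line that the arm cannot do raises ctrl.IKError and nothing moves.
- ctrl.finish_job(): hands the job in, once; it reports no verdict.
Readings, each from a call of its own:
- ctrl.current_time(): time.
- ctrl.current_joint_pos(): joint angles.
- ctrl.current_joint_vel(): joint speeds.
- ctrl.current_tau(): joint torques, N m.
- ctrl.current_tool_pos(): TCP position.
- ctrl.current_orientation(): TCP orientation.
- ctrl.current_ft_force(): force on the tool from outside, world axes, zero at the start.
- ctrl.current_ft_torque(): the same for the moment, N m.
- ctrl.current_width(): opening from 0.0 (shut) to 1.0 (fully open).
Only numpy, scipy, OpenCV 4.12 (cv2) and the standard library are available. Lean on these libraries where they do the work, as an engineer would, in place of code of your own. Each camera call takes 0.05 s, during which the arm holds its last target.

TASK

Two aluminium cases with hinged lids stand on the bench: change over from the narrow one, which is finished with, to the wide one. With a fingertip, flip the wide case's lid up and over past upright so that it leans back on its stop and stays open by itself, and push the narrow case's lid forward past upright so that it falls shut, in either order. Only push the lids gently: do not grip or force them, do not lift, tip or shift the cases, and leave the small things round them where they are.

Things in the scene. Friction and masses are not known exactly. Their poses are not given: they have to be found in the camera images.
- wide_case: the WIDE case: plain aluminium box with four rubber feet, loose on the bench, about 1.5 kg; 180 mm wide along its y, 120 mm deep along its x, 76 mm high to the lid. Origin: centre of its underside, on the bench; its x points from its front to its hinge side (roughly away from the robot, yaw 0.2 to 0.6 rad), z up. It is shut at the start. A steel stop strip rises behind its hinge to 22 mm above the hinge axis.
- wide_lid (a joint): hinge of the WIDE case's lid, shut at the start: 0 = shut, lying on the case; 1.92 rad = leaning back on its stop, where gravity holds it; it balances near 1.57 and falls shut below that, falls open above. No spring, slight friction. The lid is a flat plate 4 mm thick, 186 mm wide, about 0.16 kg, reaching 150 mm from the hinge axis; its underside lies in the plane of the hinge axis; about 1 N under the lip raises it
- wide_lip (a point): middle of the front edge of the WIDE case's lid, on the underside, 150 mm from the hinge axis; with the lid shut it is 76 mm above the bench and overhangs the case's front wall by 25 mm, so a fingertip fits under it. It moves with the lid
- wide_hinge (a point): middle of the hinge axis of the WIDE case (65 mm behind the case's centre, 76 mm above the bench); the axis runs along the case's y
- narrow_case: the NARROW case: plain aluminium box with four rubber feet, loose on the bench, about 1.3 kg; 100 mm wide along its y, 120 mm deep along its x, 76 mm high to the lid. Origin: centre of its underside, on the bench; its x points from its front to its hinge side (roughly away from the robot, yaw 0.2 to 0.6 rad), z up. It is standing open at the start. A steel stop strip rises behind its hinge to 22 mm above the hinge axis.
- narrow_lid (a joint): hinge of the NARROW case's lid, standing open at the start: 0 = shut, lying on the case; 1.92 rad = leaning back on its stop, where gravity holds it; it balances near 1.57 and falls shut below that, falls open above. No spring, slight friction. The lid is a flat plate 4 mm thick, 106 mm wide, about 0.16 kg, reaching 150 mm from the hinge axis; its underside lies in the plane of the hinge axis; about 1 N under the lip raises it
- narrow_lip (a point): middle of the front edge of the NARROW case's lid, on the underside, 150 mm from the hinge axis; with the lid shut it is 76 mm above the bench and overhangs the case's front wall by 25 mm, so a fingertip fits under it. It moves with the lid
- narrow_hinge (a point): middle of the hinge axis of the NARROW case (65 mm behind the case's centre, 76 mm above the bench); the axis runs along the case's y
- tape_roll: bystander: black roll of tape lying flat, 55 mm across, 19 mm high; origin at the centre of its underside; leave alone
- dropper: bystander: white dropper bottle, 34 mm across, 101 mm high, standing; origin at the centre of its underside; leave alone
- vial: bystander: glass vial with cap, 23 mm across, 54 mm high, standing; origin at the centre of its underside; leave alone
- beaker: bystander: clear plastic beaker, 57 mm across, 71 mm high, standing; origin at the centre of its underside; leave alone
- clip: bystander: black crocodile clip lying flat, 12 x 60 x 12 mm, long along its y; origin at the centre of its underside; leave alone

How it is judged:
By the outcome, as a careful person would: the job done as asked, in the order asked, and still so for the second after the job is handed in, with the robot touching nothing.
It also fails if it takes over 53 s, if anything falls off the work surface, if the arm or the gripper's body presses on something with over 40 N, if the wrist force passes 120 N, or if a joint passes its speed limit or range.

## Working session

There is one attempt and no reset: what is moved stays moved. The work goes in short steps, each a Python script; the robot and the scene stay as the last script left them, time stands still between calls to the robot, and variables do not carry over. Pictures are saved under pics/ and viewed, and the job is handed in when it is done.

```bash
mkdir -p pics; ls
python3 - <<'E'
from workcell import ctrl
import cv2
for n in("top","side"):
    im=ctrl.get_image(n); cv2.imwrite(f"pics/{n}0.png",im["color"])
    print(n,{k:v for k,v in im.items() if k!="color"})
print(ctrl.current_time(),ctrl.current_orientation(),ctrl.grasp_offset)
E
```

```text
pics
top {'vertical_fov': 45.740761589104736, 'cx': 278.7679758014636, 'cy': 203.53633060104025, 'k1': 0.05225848024598334, 'origin': array([ 441.83895395,  279.11242563, 1230.16145458]), 'rotation': array([-0.70338672, -0.01889957,  0.02015901,  0.71027005])}
side {'vertical_fov': 43.498802924745284, 'cx': 278.54621696098025, 'cy': 201.9749903968471, 'k1': -0.08408394758566204, 'origin': array([ 222.76076369, 1041.05848101,  716.2457652 ]), 'rotation': array([-0.16441666, -0.0683922 ,  0.43052563,  0.88483747])}
0.1 [-0.15158957 -0.6904905  -0.15272912  0.69059199] 18.700000000000003
```

View pics/top0.png

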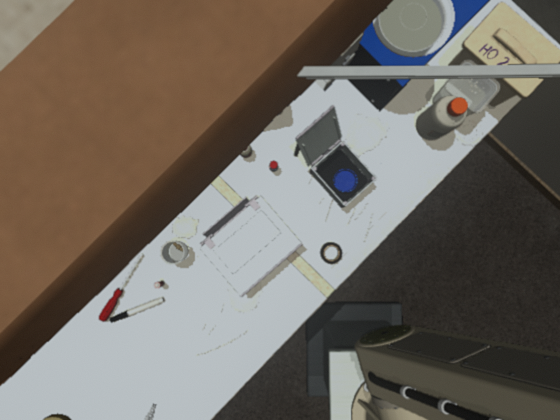

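View pics/side0.png

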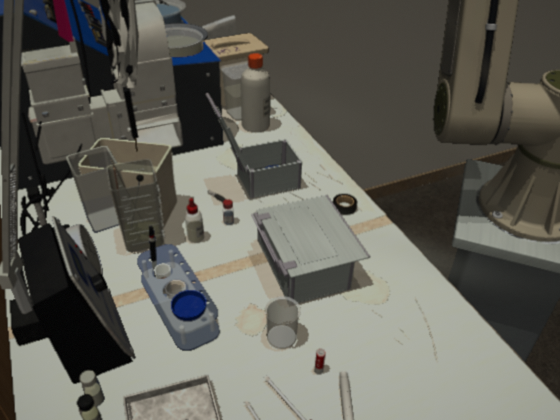

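```bash
cat > h.py <<'E'
import numpy as np, cv2
from scipy.spatial.transform import Rotation as R
def cam(im):
    H,W=im["color"].shape[:2]; f=H/2/np.tan(np.radians(im["vertical_fov"])/2)
    K=np.array([[f,0,im["cx"]],[0,f,im["cy"]],[0,0,1]]); d=np.array([im["k1"],0,0,0.])
    q=np.array(im["rotation"]); M=R.from_quat(q[[1,2,3,0]]).as_matrix()@np.diag([1,-1,-1])
    return K,d,M,np.array(im["origin"])
def ray(c,uv):
    K,d,M,o=c
    p=cv2.undistortPoints(np.array([[uv]],float),K,d)[0,0]
    v=M@np.array([p[0],p[1],1]); return o,v/np.linalg.norm(v)
def onz(c,uv,z):
    o,v=ray(c,uv); return o+v*(z-o[2])/v[2]
def proj(c,P):
    K,d,M,o=c
    Pc=(np.atleast_2d(P)-o)@M
    return cv2.projectPoints(Pc,np.zeros(3),np.zeros(3),K,d)[0][:,0]
def tri(ca,ua,cb,ub):
    o1,v1=ray(ca,ua);o2,v2=ray(cb,ub)
    s=np.linalg.lstsq(np.c_[v1,-v2],o2-o1,rcond=None)[0]
    a=o1+s[0]*v1;b=o2+s[1]*v2
    return (a+b)/2,np.linalg.norm(a-b)
E
python3 - <<'E'
from h import *
import pickle
from workcell import ctrl
ims={n:ctrl.get_image(n) for n in("top","side")}
pickle.dump(ims,open("im0.pkl","wb"))
t=cam(ims["top"])
for uv in[(0,0),(560,0),(560,420),(0,420),(280,210)]: print(uv,onz(t,uv,0).round())
a=ims["top"]["color"][90:310,180:400];cv2.imwrite("pics/topc.png",cv2.resize(a,(0,0),fx=2.7,fy=2.7,interpolation=2))
a=ims["side"]["color"][80:310,190:390];cv2.imwrite("pics/sidec.png",cv2.resize(a,(0,0),fx=2.6,fy=2.6,interpolation=2))
E
```

```text
(0, 0) [1020.  960.    0.]
(560, 0) [1007. -424.    0.]
(560, 420) [  -8. -382.    0.]
(0, 420) [  5. 939.   0.]
(280, 210) [494. 274.   0.]
```

View pics/topc.png

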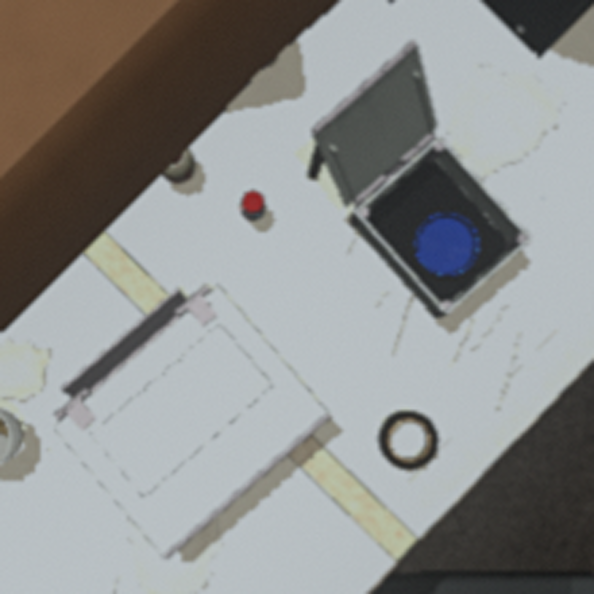

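View pics/sidec.png

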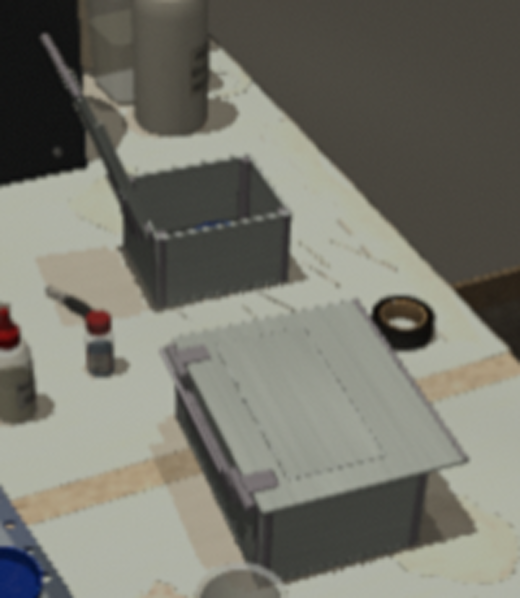

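Run:
```python
from h import *
import pickle
ims=pickle.load(open("im0.pkl","rb"));t=cam(ims["top"]);s=cam(ims["side"])
T=lambda u,v:(u/2.7+180-.3,v/2.7+90-.3); S=lambda u,v:(u/2.6+190-.3,v/2.6+80-.3)
print("wide")
for p in[(168,557),(330,418),(213,287),(57,428)]: print(onz(t,T(*p),79).round(1))
print("side view")
for p in[(466,461),(358,303),(165,347),(250,505)]: print(onz(s,S(*p),79).round(1))
print("narrow top rim z~74, top/side tri")
for p in[(437,145),(525,240),(443,312),(355,212)]: print(onz(t,T(*p),75).round(1))
print('s')
for p in[(250,156),(290,212),(158,236)]: print(onz(s,S(*p),75).round(1))
print("lid corner",tri(t,T(413,43),s,S(44,37)),tri(t,T(313,133),s,S(78,100)))
print("bystanders")
print("tape",onz(t,T(408,440),10),"vial",onz(t,T(253,203),54),onz(s,S(98,318),54),"dropper",onz(s,S(4,310),101),onz(t,T(180,150),90),"clip",onz(t,T(316,162),6),"beaker",onz(t,(176,253),40))
print("shelf edge", tri(t,(220,175),s,(220,175))[1])
```

```text
wide
[294.5 363.1  79. ]
[410.4 224.3  79. ]
[523.4 323.3  79. ]
[404.3 457.   79. ]
side view
[292.9 366.7  79. ]
[409.  227.4  79. ]
[525.4 331.2  79. ]
[413.7 457.8  79. ]
narrow top rim z~74, top/side tri
[645.  128.7  75. ]
[561.7  54.3  75. ]
[500.2 125.9  75. ]
[587.5 200.3  75. ]
s
[560.1  52.1  75. ]
[498.6 123.3  75. ]
[587.5 197.5  75. ]
lid corner (array([698.15866476, 164.29334188, 217.34478725]), np.float64(0.18322871644177555)) (array([631.02189124, 241.20887416, 214.43147436]), np.float64(0.7932841067850417))
bystanders
tape [388.07411576 150.85335962  10.        ] vial [598.9439933 288.5411824  54.       ] [599.33066746 290.0649731   54.        ] dropper [639.99933341 360.42723526 101.        ] [640.20963246 350.17586752  90.        ] clip [642.58275783 230.80710123   6.        ] beaker [392.41131508 521.77583531  40.        ]
shelf edge 2.2708764558219783
```

```bash
cat >> h.py <<'E'
def quat(d,ydir):
    d=np.array(d,float);d/=np.linalg.norm(d);y=np.array(ydir,float);y-=d*(y@d);y/=np.linalg.norm(y)
    q=R.from_matrix(np.c_[d,y,np.cross(d,y)]).as_quat();return q[[3,0,1,2]]
PW=0.695;HW=np.array([467,391.,76]);PN=0.71;HN=np.array([623,169.7,76])
def fr(p): return np.array([np.cos(p),np.sin(p),0]),np.array([-np.sin(p),np.cos(p),0])
Z=np.array([0,0,1.])
def wq(a,sgn=1):
    x,y=fr(PW); return quat(np.cos(a)*x-np.sin(a)*Z,sgn*y)
def wpos(phi,a,rho=132): # TCP for upper tip corner on circle
    x,y=fr(PW); c=HW+rho*(-np.cos(phi)*x+np.sin(phi)*Z)
    return c-11*(np.sin(a)*x+np.cos(a)*Z)
E
python3 - <<'E'
from h import *
import pickle
from workcell import ctrl
ims=pickle.load(open("im0.pkl","rb"));t=cam(ims["top"]);s=cam(ims["side"])
for b in range(200,1000,100):
    print(b,[ (onz(t,p,b)[:2].round(),proj(s,onz(t,p,b))[0].round()) for p in[(400,0),(220,158),(100,266)]])
for a in np.radians([0,15,30,40,50]):
  for sg in(1,-1):
    q=wq(a,sg); r=[]
    for f in np.radians([-8,0,30,60,90,102]):
        j=ctrl.solve_ik(wpos(f,a),q); r.append(None if j is None else np.round(j,2).tolist())
    print(np.degrees(a).round(),sg,[x is not None for x in r],r[0],r[-1])
x,y=fr(PN)
for sg in(1,-1):
  for o in(81,0):
   for z in(185,300):
    print(sg,o,z,ctrl.solve_ik(HN+o*x+(z-76)*Z,quat(-Z,sg*y)))
E
```

```text
200 [(array([924.,  19.]), array([151.,  59.])), (array([595., 398.]), array([200., 172.])), (array([375., 643.]), array([268., 315.]))]
300 [(array([877.,  44.]), array([157.,  25.])), (array([580., 387.]), array([207., 119.])), (array([381., 608.]), array([274., 236.]))]
400 [(array([830.,  69.]), array([165., -15.])), (array([565., 375.]), array([215.,  58.])), (array([388., 573.]), array([281., 148.]))]
500 [(array([783.,  95.]), array([175., -62.])), (array([550., 364.]), array([225., -11.])), (array([394., 537.]), array([289.,  50.]))]
600 [(array([737., 120.]), array([ 186., -117.])), (array([535., 352.]), array([237., -89.])), (array([401., 502.]), array([298., -57.]))]
700 [(array([690., 145.]), array([ 201., -182.])), (array([521., 340.]), array([ 250., -177.])), (array([407., 467.]), array([ 307., -172.]))]
800 [(array([643., 170.]), array([ 218., -258.])), (array([506., 329.]), array([ 266., -274.])), (array([414., 431.]), array([ 317., -290.]))]
900 [(array([596., 196.]), array([ 240., -345.])), (array([491., 317.]), array([ 284., -375.])), (array([420., 396.]), array([ 
[... 681 characters left out ...]
 True, True, True] None [0.51, -0.03, -0.71, 0.2, 0.12, 3.0]
1 81 185 [ 0.20292077  0.62396455  0.42048463  1.36731642  0.         -0.50707923]
1 81 300 [ 0.20292077  0.64759244  0.74205313  1.66525702  0.         -0.50707923]
1 0 185 [ 0.1417237   0.46717373  0.16093663  1.26455923  0.         -0.5682763 ]
1 0 300 [ 0.1417237   0.45889266  0.42731205  1.53921572  0.         -0.5682763 ]
-1 81 185 [0.20292077 0.62396455 0.42048463 1.36731642 0.         2.63451342]
-1 81 300 [0.20292077 0.64759244 0.74205313 1.66525702 0.         2.63451342]
-1 0 185 [0.1417237  0.46717373 0.16093663 1.26455923 0.         2.57331635]
-1 0 300 [0.1417237  0.45889266 0.42731205 1.53921572 0.         2.57331635]
```

Run:
```python
from h import *
from workcell import ctrl
x,y=fr(PW)
# min elevation by position (corner-circle) and tool azimuth rel. case x
for f in [-15,0,30,60,90]:
  for az in [0,30,60,90,120,-30,-60,-90,-120]:
    best=None
    for a in range(20,90,5):
      A=np.radians(a);p=fr(PW+np.radians(az))[0];yy=fr(PW+np.radians(az))[1]
      pos=HW+132*(-np.cos(np.radians(f))*x+np.sin(np.radians(f))*Z)-11*(np.sin(A)*p+np.cos(A)*Z)
      d=np.cos(A)*p-np.sin(A)*Z
      for yd in(yy,-yy):
        j=ctrl.solve_ik(pos,quat(d,yd))
        if j is not None and best is None: best=(a,np.round(j,2).tolist())
    print(f,az,best)
```

```text
-15 0 (65, [0.46, 0.02, -0.98, 0.15, 0.1, -0.21])
-15 30 (55, [0.19, 0.08, -1.01, 0.14, 0.51, -0.94])
-15 60 (20, [-0.13, 0.71, -0.6, 0.94, 1.12, -2.3])
-15 90 (20, [0.02, 0.96, -0.1, 1.56, 0.82, -2.74])
-15 120 (20, [0.2, 1.15, 0.34, 1.93, 0.52, -2.93])
-15 -30 (60, [0.7, 0.06, -1.0, 0.05, -0.25, 0.47])
-15 -60 (20, [1.14, 0.56, -0.89, -0.1, -1.21, 1.34])
-15 -90 (20, [1.09, 0.89, -0.15, 1.34, -1.05, 2.45])
-15 -120 (20, [0.95, 1.13, 0.32, 1.86, -0.73, 2.81])
0 0 (65, [0.46, -0.06, -0.94, 0.27, 0.1, -0.21])
0 30 (55, [0.18, -0.01, -0.97, 0.27, 0.52, -0.95])
0 60 (20, [-0.13, 0.65, -0.6, 1.02, 1.11, -2.32])
0 90 (20, [0.01, 0.9, -0.11, 1.61, 0.82, -2.74])
0 120 (20, [0.2, 1.09, 0.32, 1.96, 0.51, -2.94])
0 -30 (60, [0.7, -0.02, -0.96, 0.18, -0.25, 0.47])
0 -60 (20, [1.14, 0.48, -0.88, 0.01, -1.21, 1.35])
0 -90 (20, [1.09, 0.84, -0.16, 1.39, -1.05, 2.46])
0 -120 (20, [0.96, 1.08, 0.3, 1.89, -0.73, 2.81])
30 0 (55, [0.44, -0.22, -0.98, 0.22, 0.14, -0.21])
30 30 (40, [0.05, -0.09, -1.02, 0.2, 0.78, -0.98])
30 60 (20, [-0.1, 0.53, -0.54, 1.14, 1.13, -2.26])
30 90 (20, [0.03, 0.83, -0.05, 
[... 493 characters left out ...]
[0.24, 1.1, 0.64, 2.27, 0.55, -2.92])
60 -30 (40, [0.81, -0.11, -0.97, -0.05, -0.47, 0.45])
60 -60 (20, [1.08, 0.29, -0.72, 0.2, -1.2, 1.19])
60 -90 (20, [1.05, 0.76, 0.06, 1.63, -1.08, 2.4])
60 -120 (20, [0.93, 1.08, 0.63, 2.2, -0.75, 2.8])
90 0 (40, [0.48, -0.12, -0.95, -0.12, 0.16, -0.14])
90 30 (25, [0.14, 0.06, -0.98, -0.26, 0.93, -0.67])
90 60 (20, [0.06, 0.48, -0.33, 1.07, 1.2, -1.9])
90 90 (20, [0.14, 0.91, 0.34, 1.97, 0.92, -2.64])
90 120 (35, [0.3, 1.07, 0.89, 2.24, 0.52, -2.73])
90 -30 (30, [0.83, 0.04, -0.98, -0.39, -0.56, 0.37])
90 -60 (20, [1.03, 0.34, -0.6, 0.17, -1.18, 1.07])
90 -90 (20, [1.02, 0.84, 0.27, 1.72, -1.1, 2.34])
90 -120 (30, [0.89, 1.12, 0.93, 2.24, -0.71, 2.63])
```

```bash
cat >> h.py <<'E'
def wp(cx,cz,a,yo=0): # TCP for upper tip corner at case-plane coords relative to hinge
    x,y=fr(PW); return HW+cx*x+cz*Z+yo*y-11*(np.sin(a)*x+np.cos(a)*Z)
E
python3 - <<'E'
from h import *
from workcell import ctrl
for deg in(60,65,70,75):
  a=np.radians(deg);q=wq(a,1)
  for yo in(-60,-30,0,30,60):
    print(deg,yo,[ctrl.solve_ik(wp(cx,cz,a,yo),q) is not None for cx,cz in[(-136,-38),(-151,-40),(-161,-40),(-171,-40),(-190,20),(-130,0),(-114,66),(-66,114),(0,132),(25,130)]])
E
```

```text
60 -60 [False, False, False, False, False, True, True, True, True, True]
60 -30 [False, False, False, False, False, True, True, True, True, True]
60 0 [False, False, False, False, False, True, True, True, True, True]
60 30 [False, False, False, False, False, True, True, True, True, True]
60 60 [False, False, False, False, False, True, True, True, True, True]
65 -60 [True, True, False, False, True, True, True, True, True, True]
65 -30 [True, False, False, False, True, True, True, True, True, True]
65 0 [True, False, False, False, True, True, True, True, True, True]
65 30 [True, False, False, False, True, True, True, True, True, True]
65 60 [True, False, False, False, True, True, True, True, True, True]
70 -60 [True, True, True, True, True, True, True, True, True, True]
70 -30 [True, True, True, True, True, True, True, True, True, True]
70 0 [True, True, True, True, True, True, True, True, True, True]
70 30 [True, True, True, True, True, True, True, True, True, True]
70 60 [True, True, True, True, True, True, True, True, True, True]
75 -60 [True, True, True, True, True, True, True, True, True, True]
75 -30 [True, True, True, True, True, True, True, True, True, True]
75 0 [True, True, True, True, True, True, True, True, True, True]
75 30 [True, True, True, True, True, True, True, True, True, True]
75 60 [True, True, True, True, True, True, True, True, True, True]
```

Run:
```python
from h import *
from workcell import ctrl
x,y=fr(PN); q=quat(-Z,y)
ctrl.gripper_to(0.0)
P=lambda o,z:HN+o*x+(z-76)*Z
ctrl.move_pose(P(20,270)-np.array([0,150,0]),q)
print(ctrl.current_time(),ctrl.current_tool_pos(),ctrl.current_ft_force())
ctrl.move_pose(P(85,265),q)
print(ctrl.current_time(),ctrl.current_tool_pos(),ctrl.current_ft_force())
for n in("top","side"): cv2.imwrite(f"pics/{n}1.png",ctrl.get_image(n)["color"])
```

```text
3.3917 [638.14604617  31.92746937 269.92310929] [-0.33542879  0.36134947 -0.650659  ]
4.2 [687.54761126 223.89537165 264.92772486] [-0.42919339 -1.19705624 -0.10564093]
```

View pics/top1.png

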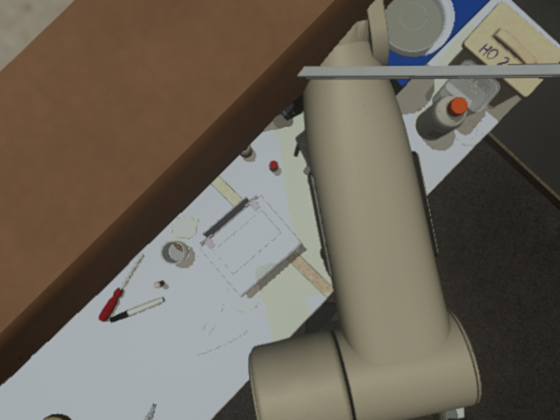

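View pics/side1.png

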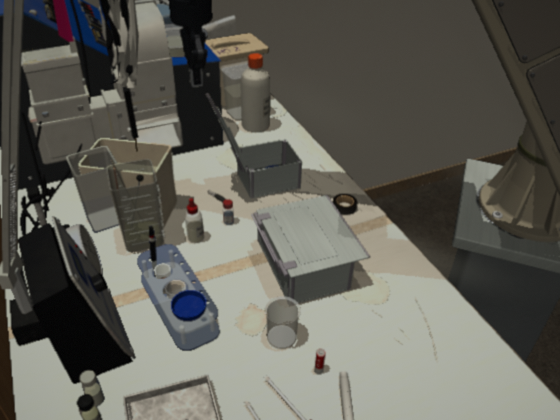

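Run:
```python
from h import *
from workcell import ctrl
x,y=fr(PN)
P=lambda o,z:HN+o*x+(z-76)*Z
ctrl.servo_line(P(85,188),rate=100)
print(ctrl.current_time(),ctrl.current_ft_force().round(1))
for o in(65,45,25,10,0,-10):
    ctrl.servo_line(P(o,188),rate=70)
    print(o,ctrl.current_ft_force().round(1))
ctrl.wait(1.0)
for n in("top","side"): cv2.imwrite(f"pics/{n}2.png",ctrl.get_image(n)["color"])
print(ctrl.current_time(),ctrl.current_ft_force().round(1))
```

```text
5.2167 [ 0.3 -0.1  0.9]
65 [0.9 0.4 0.4]
45 [ 0.2 -0.4 -0.3]
25 [ 0.1 -0.7  1. ]
10 [ 0.4 -0.6  0.1]
0 [ 0.2 -0.3 -0.2]
-10 [ 0.2 -0.2  0.6]
8.5667 [ 0.2 -0.2 -0.6]
```

View pics/side2.png

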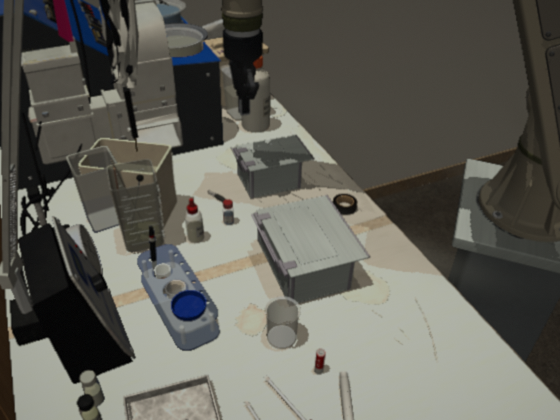

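Run:
```python
from h import *
from workcell import ctrl
a=np.radians(70);q=wq(a,1)
for c in[(-180,110),(-172,-44),(-150,-44),(-136,-44)]: print(c,ctrl.solve_ik(wp(*c,a),q))
ctrl.move_pose(wp(-180,110,a),q)
print(ctrl.current_time(),ctrl.current_ft_force().round(1))
ctrl.servo_line(wp(-172,-44,a),rate=120)
print(ctrl.current_time(),ctrl.current_ft_force().round(1))
ctrl.servo_line(wp(-137,-44,a),rate=60)
print(ctrl.current_time(),ctrl.current_ft_force().round(1),ctrl.current_tool_pos()-wp(-137,-44,a))
for n in("top","side"): cv2.imwrite(f"pics/{n}3.png",cv2.resize(ctrl.get_image(n)["color"][150:350,180:420],(0,0),fx=3,fy=3))
```

```text
(-180, 110) [ 0.44305408 -0.25416198 -0.73008335  0.75599304  0.08536547 -0.23733287]
(-172, -44) [ 0.4494099  -0.01410943 -0.99303563  0.25248168  0.08325106 -0.23131769]
(-150, -44) [ 0.46532724  0.02904159 -0.94948311  0.25167107  0.07794282 -0.21626266]
(-136, -44) [ 0.47441555  0.05543732 -0.92109814  0.25300445  0.07490401 -0.20767236]
9.775 [-0.8 -0.3 -0.7]
11.2083 [ 0.9 -0.5 -0. ]
11.9417 [0.2 0.4 0. ] [-0.47450509 -0.15158437 -0.40186318]
```

View pics/side3.png

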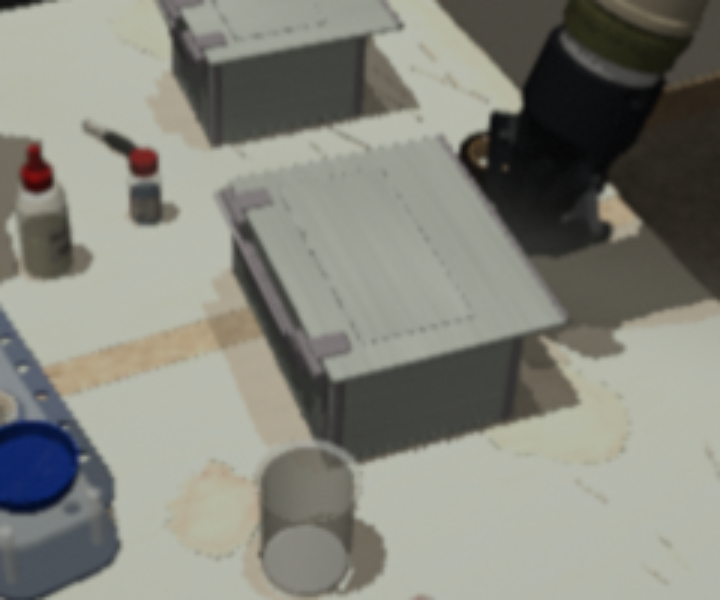

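View pics/top3.png

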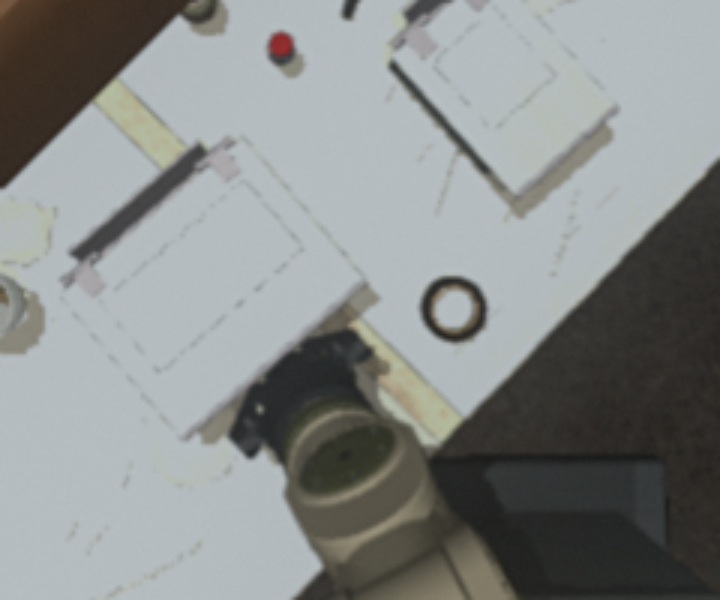

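Run:
```python
from h import *
from workcell import ctrl
c=lambda d,r=132:(-r*np.cos(np.radians(d)),r*np.sin(np.radians(d)))
for (cx,cz),deg in[((-137,-25),70),((-136,-8),68),(c(5,134),65)]:
    a=np.radians(deg)
    ctrl.servo_line(wp(cx,cz,a),wq(a,1),rate=50)
    print(np.round([cx,cz,deg]),ctrl.current_time(),ctrl.current_ft_force().round(1),ctrl.current_ft_torque().round(2))
for n in("top","side"): cv2.imwrite(f"pics/{n}4.png",cv2.resize(ctrl.get_image(n)["color"][150:350,180:420],(0,0),fx=3,fy=3))
```

```text
[-137  -25   70] 12.575 [-1.2 -0.6 -0.6] [-0.29  0.43  0.02]
[-136   -8   68] 13.0583 [-1.5  0.4 -1. ] [-0.25  0.39 -0.  ]
[-133.   12.   65.] 13.5917 [-0.6  0.2 -0.8] [-0.28  0.4  -0.  ]
```

View pics/side4.png

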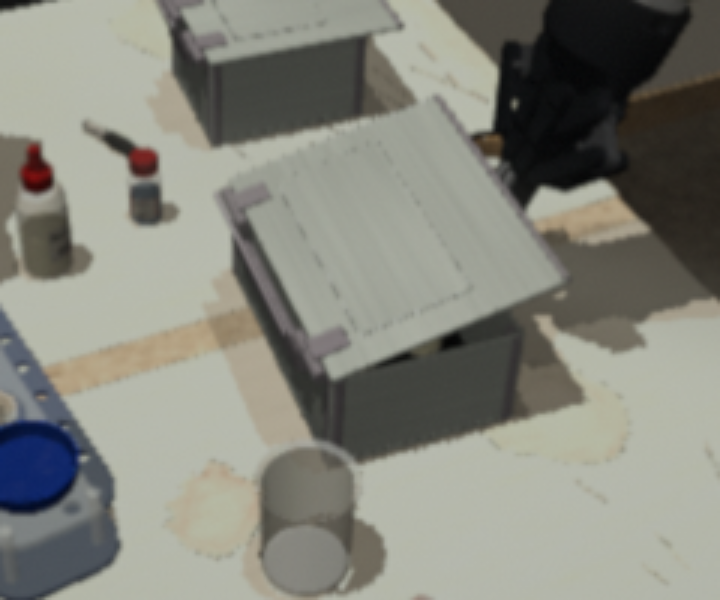

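Lifting gently (case unmoved). Continue round the arc.

Run:
```python
from h import *
from workcell import ctrl
c=lambda d,r=132:(-r*np.cos(np.radians(d)),r*np.sin(np.radians(d)))
for d,deg in[(17,63),(30,60),(42,56),(54,53),(65,51),(75,50),(84,50),(90,50),(95,50),(100,50)]:
    a=np.radians(deg)
    ctrl.servo_line(wp(*c(d),a),wq(a,1),rate=60)
    print(d,ctrl.current_time(),ctrl.current_ft_force().round(1))
ctrl.wait(.4)
for n in("top","side"): cv2.imwrite(f"pics/{n}5.png",ctrl.get_image(n)["color"])
```

```text
17 14.3 [ 0.8 -1.  -0.7]
30 14.9417 [ 0.3 -1.4 -0.6]
42 15.55 [-0.  -0.5  0.4]
54 16.1583 [-0.7 -0.1 -0.5]
65 16.7333 [-1.  -0.   0.3]
75 17.2667 [-0.5  0.6 -0.5]
84 17.7583 [ 0.5 -1.   0.4]
90 18.1417 [ 0.1  0.1 -0.1]
95 18.4833 [-1.1 -0.2  0.3]
100 18.825 [0.3 0.2 0.6]
```

View pics/side5.png

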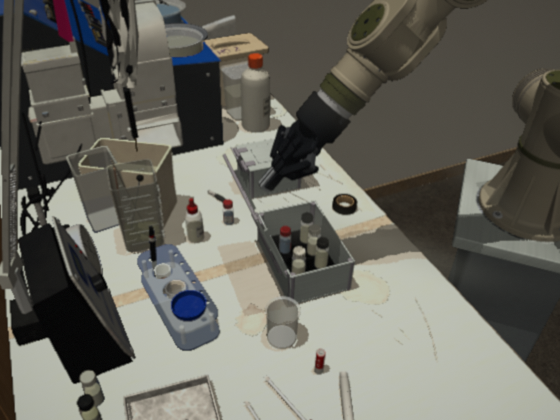

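Run:
```python
from h import *
from workcell import ctrl
a=np.radians(50)
ctrl.servo_line(wp(-90,170,a),rate=120)
print(ctrl.solve_ik([360,-350,300],quat(-Z,[0,1,0])))
ctrl.move_pose([300,-350,280],quat(-Z,fr(-.8)[1]))
ctrl.wait(.5)
print(ctrl.current_time(),ctrl.current_ft_force().round(1))
for n in("top","side"): cv2.imwrite(f"pics/{n}6.png",ctrl.get_image(n)["color"])
```

```text
[-0.93132877  0.15968938  0.01408474  1.42519169  0.         -0.93132877]
23.3833 [-0.5 -0.8  0.8]
```

View pics/side6.png

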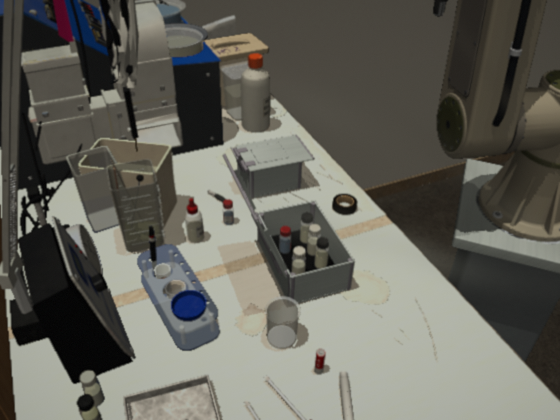

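View pics/top6.png

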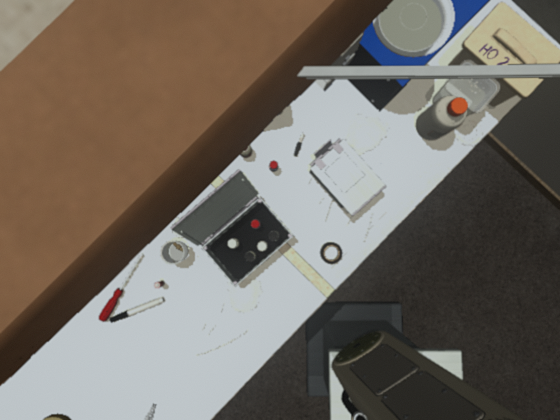

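Run:
```python
from h import *
import pickle
from workcell import ctrl
ims=pickle.load(open("im0.pkl","rb"));t=cam(ims["top"])
a=ims["top"]["color"];b=ctrl.get_image("top")["color"]
for n,(u,v) in dict(tape=(331,253),vial=(273,166),clip=(297,152),beaker=(177,252),narrowfront=(345,205)).items():
    w=11;T=a[v-w:v+w,u-w:u+w];S=b[v-w-8:v+w+8,u-w-8:u+w+8]
    r=cv2.matchTemplate(S,T,cv2.TM_CCOEFF_NORMED);_,m,_,l=cv2.minMaxLoc(r);print(n,m,np.array(l)-8)
x,y=fr(PW)
print("wide lip corners at 1.92 predicted px",proj(t,np.array([HW+150*(-np.cos(1.92)*x+np.sin(1.92)*Z)+s*93*y for s in(1,-1)])))
print("wide rim front corners px", proj(t,np.array([HW-125*x+s*90*y for s in(1,-1)])))
sx=fr(PN);print("narrow lid front px",proj(t,np.array([HN-150*sx[0]+s*53*sx[1]+3*Z for s in(1,-1)])))
c=b[120:300,165:405];cv2.imwrite("pics/topf.png",cv2.resize(c,(0,0),fx=3,fy=3,interpolation=2))
```

```text
tape 0.9997405409812927 [0 0]
vial 0.9996300935745239 [0 0]
clip 0.5718957185745239 [0 0]
beaker 0.9987959861755371 [0 0]
narrowfront 0.31093132495880127 [-6  7]
wide lip corners at 1.92 predicted px [[171.31586332 229.70502443]
 [241.56141018 170.62942956]]
wide rim front corners px [[234.57789942 287.6034475 ]
 [294.19037179 236.64261857]]
narrow lid front px [[350.14921624 216.1515614 ]
 [384.41970413 185.99471382]]
```

View pics/topf.png

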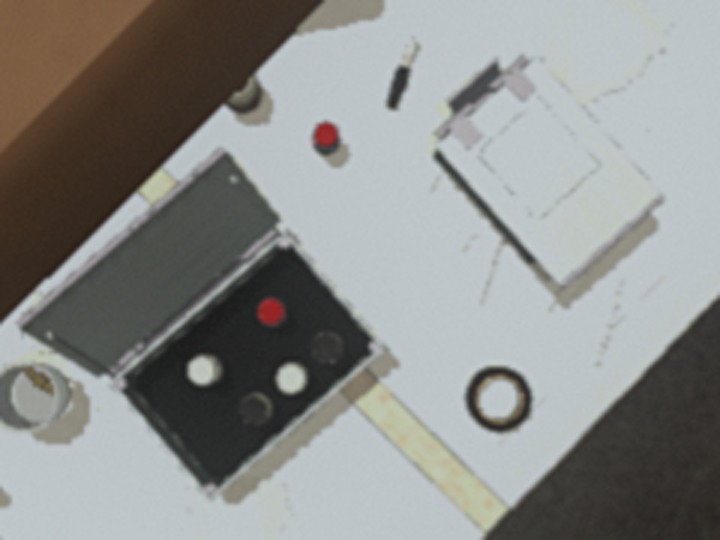

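```bash
python3 -c "
from workcell import ctrl
print(ctrl.current_time());ctrl.finish_job()"
```

```text
23.5333
the job is handed in; nothing more can be done
```

The changeover is done and handed in at 23.5 s of the 53 s allowed: the narrow case is shut, and the wide case stands open, leaning back on its stop.

**What I did:** With the fingers closed, I pushed the narrow lid forward from behind until it fell shut. I then put the fingertip under the wide lid's lip and carried the lid round to about 100°, from where it fell back onto its stop. Force readings stayed under about 2 N, roughly the sensor noise. The arm was parked well clear before I handed in.

**Last checks:**
- **Wide lid:** its front corners in the top view are within about 3 pixels of where they should be at 1.92 rad.
- **Narrow lid:** its front corners are within about 2 pixels of where they should be when shut.
- **Cases:** neither shows any visible shift.
- **Tape roll, vial and beaker:** each matched its starting image exactly, with no movement.
- **Clip:** the image match was weak (0.57) but showed no offset. The narrow lid that overlapped it in the first picture is now shut, so I judged the clip by eye and it looks unmoved.
- **Dropper:** it is half hidden by the shelf in the top view, so I checked it only by eye, and it looks unmoved.
- **Narrow case:** the match on a patch of its front failed (0.31), as expected, because the shut lid now covers that patch. I relied on the lid corner positions instead.

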